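# Load the cup spinner and hold its tensioner back

## Task

Load the cup spinner: nest the blue cup and the yellow cup upright into the white cup on its turntable, in either order, so that they make one straight stack with every cup fully home. Then push the red sprung tensioner arm by its upright steel post back past its ratchet click to its stop, and finish while still holding it back there with the gripper, so that a colleague can slip the drive belt on. Leave the amber bottle, the dish stack and the small blue box with the white top where they stand.

Things in the scene. Friction and masses are not known exactly. Their poses are not given: they have to be found in the camera images.
- spinner: fixed bench fixture on a grey base plate 170 x 290 x 12 mm (its x by y); origin: centre of the plate's underside; z up. A round aluminium turntable 100 mm across, its top 30 mm above the origin, stands on the axis x = 0, y = +85 mm of this frame; a low black ring on it locates the white cup. The tensioner arm is on the -y half.
- tens_pivot (a point): point on the vertical axis about which the tensioner arm swings, at the same height as tens_post (106 mm above the plate's underside), 130 mm from the turntable axis; its x, y axes are those of the spinner
- tens_post (a point): point on the axis of the upright round steel post (15 mm in diameter) at the free end of the red tensioner arm, 115 mm from tens_pivot and 18 mm below the post's top; the post is bare for 76 mm below this point, where the red arm begins. At joint value 0 the direction from tens_pivot to tens_post is that of the spinner's -y axis turned 0.4 rad toward the spinner's -x; the post swings toward the spinner's +x, counter-clockwise seen from above, as the arm is pushed back.
- tensioner (a joint): swing of the tensioner arm, rad: 0 forward at rest, 0.80 against its stop. A spring returns it to 0; at the post it takes about 3 N at 0 and 8 N at 0.80. The ratchet clicks at about 0.53; let go beyond that, the arm falls back onto the pawl at about 0.53, which is not far enough, and stays there.
- pawl (a joint): slide of the brass pawl with a yellow stud, m: 0 when sprung home; the arm's tooth pushes it out by up to 6 mm and it snaps home at the click
- white_cup: white cup standing on the turntable, loose, open upward. All three cups have one shape: 70 mm tall, a tapered body 36 mm across at the foot and 52 mm at 46 mm height, above which is a straight collar 60 mm across (from 46 to 70 mm height) whose step under it rests on the rim of the cup below; walls 2.5 mm, mouth 55 mm. Nested fully home, a cup stands 24 mm above the one it is in. Mass about 50 g. Origin: centre of the underside; z up through the mouth.
- blue_cup: blue cup of the same shape, standing upright on the worktop; origin: centre of its underside, z up
- yellow_cup: yellow cup of the same shape, standing upright on the worktop; origin: centre of its underside, z up
- amber_bottle: amber bottle with a black cap, bystander, 68 x 67 x 118 mm, near the back; origin: centre of its underside
- dish_stack: three taped pink dishes, bystander, 102 mm across, 78 mm tall, to the right at the back; origin: centre of its underside
- slip_box: small closed blue card box with a white paper top, bystander, 36 x 56 x 16 mm, behind the cups; origin: centre of its underside
Not all that is in view belongs to the job. Of the things like the blue_cup, leave any that is pink; of the rest the larger one is meant.

How it is judged:
By the outcome, as a careful person would: the job done as asked, in the order asked, and still so for the second after the job is handed in, while the arm keeps its last pose, push and grip.
It also fails if it takes over 64 s, if anything falls off the work surface, if the arm or the gripper's body presses on something with over 40 N, if the wrist force passes 120 N, or if a joint passes its speed limit or range.

## Robot

A 6-joint arm with a two-finger parallel gripper is mounted at the origin on a cart in front of the work surface, level with it; the furniture and walls round the work are solid. World frame = base frame: x ahead of the robot, y to its left, z up, the work surface at z = 0. Lengths are in m, angles in degrees, forces in N, time in s.
With the tool pointing down it reaches from about 0.35 to 0.875 m from the base axis. Payload 4.2 kg.
Tool frame: the origin (TCP) lies between the finger pads; the fingertips stand 17 mm ahead of it and the grasp point (between the pads) lies 2 mm behind it; z points along the fingers, y is the line along which they close (so a half turn about z gives the same grasp; the last joint's range is limited). The gripper opens to 87 mm and grips with 3 to 60 N. Pads are 19 mm wide; open, the fingers measure 117 mm over their backs; the gripper's body (75 mm by 190 mm) begins 51 mm behind the grasp point.
Start: joints at [-53.48, 22.042, 0.453, 0, -68.411, -14.817], TCP at [0.231, -0.581, 0.24] pointing down, gripper open.
Joint ranges: [-179.83, 179.83], [-69.29, 118.12], [-61.27, 80.66], [-181.25, 117.63], [-171.15, -9.14], [-177.46, 177.46]. Speed limits (degrees/s): [159.86, 159.86, 180, 180, 180, 180].

## Interface

Orientations are given as a 3x3 rotation matrix whose columns are the frame's x, y, z axes.
In Python, from station import sense, capture, r, masks_of gives the robot as it stands.
- The arm moves only by the tool apply_moves, never from a script. Its argument "steps" is a list that holds one entry, the list of rows, each a list of 7 numbers: the opening, from 0 (shut) to 1 (fully open), then the shift along the tool's x, y, z in mm, then the turn, a rotation vector about the tool's x, y, z in rad. A call has 1 to 12 rows; each row shifts and turns the commanded pose from where the row before left it, along the tool's axes as they then stand; what a row does not reach is not made up. A row lasts 1/8 s, in which the tool goes at most 62.5 mm and 10.7 degrees, less where a joint would pass 70% of its speed; a pose out of reach is approached as far as the arm can. A call with a gripper value outside its range is refused whole. The fingers move at their own pace and stop on an object; the grip force is fixed at half the most. Time passes only in rows, so rows that do not move let the fingers close. It gives the time, the measured TCP pose, the force and the opening at its end, in the units of the state.
- sense(): the state, without advancing time (a new reading comes with each control period).
- capture(name): name is "scene" or "top"; returns a dict with "color" (420x560x3 uint8, red, green, blue), "vfov" (degrees; the focal length in pixels is half the picture's height over the tangent of half this angle, whatever the lens; pixels are square), "cx", "cy" (the principal point, pixels), "T" (4x4, takes a point from camera to world coordinates). Camera axes: x right, y down, z forward; pixel columns grow to the right and rows downward; lengths in m; the calibration is good to about 2 mm. A picture is of the moment at which its call begins. There is no depth.
- r.finish_job(): hands the job in, once; it reports no verdict.
Trained networks look in a picture, given as the dict that the camera call returned (one of the last four; its "shot" number tells which), for a name from the list of things; names that differ only in an ending like _2 or _b are one class to them, and where a whole thing is asked for, a point or a joint stands for the part that bears it (a point fixed in the world has none). Each returns a list of dicts, best first, with "confidence" (0 to 1); they miss things now and then, are a little off and sometimes report something else, mostly with a low value. They report only what shows in the picture. A call takes as long as a camera call. They do not tell look-alikes from the thing itself.
- masks_of(picture, thing): "pixels" (420x560 bool, what is visible of it) and "box" ([left, top, width, height] in pixels, round what is visible of it).
The state is a dict: "time_s": time; "joints": joint angles; "joint_velocities": joint speeds; "effort": joint torques, N m; "tcp_pos": TCP position; "ee_rot": TCP orientation; "wrist_force": force on the tool from outside, world axes, zero at the start; "moment": the same for the moment, N m; "gripper_width": opening from 0.0 (shut) to 1.0 (fully open).
Only numpy, scipy, OpenCV 4.12 (cv2) and the standard library are available. Lean on these libraries where they do the work, as an engineer would, in place of code of your own. Each camera call takes 0.05 s, during which the arm holds its last target. There are 200 camera calls.

## Working session

There is one attempt and no reset: what is moved stays moved. The work goes in short steps, Python scripts to look and compute and a tool call to move; the robot and the scene stay as the last step left them, time stands still between calls to the robot, and variables do not carry over. Pictures are saved under pics/ and viewed, on a budget of 10 in all, crops included, one or two more only if the job needs it, and the job is handed in when it is done.

Besides the shell and the picture viewer there is one more tool, called by a JSON object that holds its "name" and its "arguments". apply_moves: Moves the arm, as the interface text tells. Its arguments: {"type":"object","properties":{"steps":{"type":"array","items":{"type":"array","items":{"type":"array","items":{"type":"number"}}}}},"required":["steps"]}

```bash
mkdir -p pics; ls
python3 - <<'E'
from station import sense, capture, r, masks_of
import cv2,numpy as np
s=sense();print(s)
for n in("scene","top"):
    p=capture(n);print(n,p["vfov"],p["cx"],p["cy"],p["T"].tolist() if hasattr(p["T"],'tolist') else p["T"])
    cv2.imwrite(f"pics/{n}0.png",p["color"][:,:,::-1])
    for t in["spinner","tensioner","tens_post","pawl","white_cup","blue_cup","yellow_cup","amber_bottle","dish_stack","slip_box"]:
        for m in masks_of(p,t)[:4]:
            v,u=np.nonzero(m["pixels"]);print(t,round(m["confidence"],2),m["box"],u.mean().round(1),v.mean().round(1))
E
```

```text
pics
{'time_s': 0.0, 'joints': array([-5.34791392e+01,  2.20905038e+01,  3.77556034e-01, -2.93478833e-02,
       -6.84112865e+01, -1.48175361e+01]), 'joint_velocities': array([ 0.09039051,  0.0025819 , -0.02783597, -0.06797956, -0.04395647,
       -0.05672372]), 'effort': array([ 2.49167651e-04, -3.90668106e+01,  1.87407696e+01,  4.21955332e+00,
        1.10732039e-02, -2.11817869e-04]), 'tcp_pos': array([ 0.23093487, -0.58014068,  0.23844617]), 'ee_rot': array([[-9.29180941e-01, -3.69624073e-01, -9.07597720e-04],
       [-3.69625175e-01,  9.29178737e-01,  2.02593752e-03],
       [ 9.44852268e-05,  2.21793349e-03, -9.99997536e-01]]), 'wrist_force': array([-0.2438845 , -0.62682216,  0.78266527]), 'moment': array([-0.01074254,  0.06822225,  0.0413005 ]), 'gripper_width': 1.0037038092181578}
scene 52.91045065111864 277.95668125005244 210.66575419822604 [[-0.7011759137552777, -0.5296491954281495, 0.4773091951259324, -0.02964940773808122], [-0.7129836202299089, 0.5184413173900073, -0.4720942254537399, 0.5804629370567084], [0.002587518754396242, -0.6713347378210274, -0.7411497652576489, 0.
[... 1181 characters left out ...]
3
tensioner 0.67 [333.3, 228.2, 43.6, 26.4] 354.2 241.4
tens_post 0.82 [329.4, 224.6, 49.1, 26.1] 351.6 240.2
pawl 0.53 [333.9, 249.2, 2.5, 4.4] 333.9 251.2
white_cup 0.75 [285.3, 217.3, 20.3, 21.6] 295.0 227.2
blue_cup 0.78 [211.2, 248.4, 19.4, 22.9] 220.2 259.1
blue_cup 0.77 [204.0, 288.5, 15.8, 11.5] 212.0 293.1
blue_cup 0.62 [209.0, 210.5, 23.0, 22.2] 221.3 220.7
yellow_cup 0.78 [142.9, 239.2, 25.5, 16.5] 157.2 245.6
amber_bottle 0.62 [257.4, 138.8, 18.7, 24.0] 265.5 151.1
dish_stack 0.84 [383.8, 137.0, 40.4, 43.6] 403.0 156.5
dish_stack 0.72 [272.9, 201.5, 111.4, 60.8] 324.1 232.7
dish_stack 0.17 [331.3, 227.2, 48.3, 25.8] 352.9 240.2
slip_box 0.45 [192.6, 166.0, 14.1, 21.5] 199.2 176.1
```

Run:
```python
import cv2
a=cv2.imread("pics/scene0.png")[110:350,130:400];cv2.imwrite("pics/s1.png",cv2.resize(a,None,fx=2.9,fy=2.5,interpolation=cv2.INTER_CUBIC) if 0 else cv2.resize(a,None,fx=2.5,fy=2.5,interpolation=cv2.INTER_CUBIC))
a=cv2.imread("pics/top0.png")[120:320,130:440];cv2.imwrite("pics/t1.png",cv2.resize(a,None,fx=2.5,fy=2.5,interpolation=cv2.INTER_CUBIC))
```

```text
(no output)
```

View pics/s1.png

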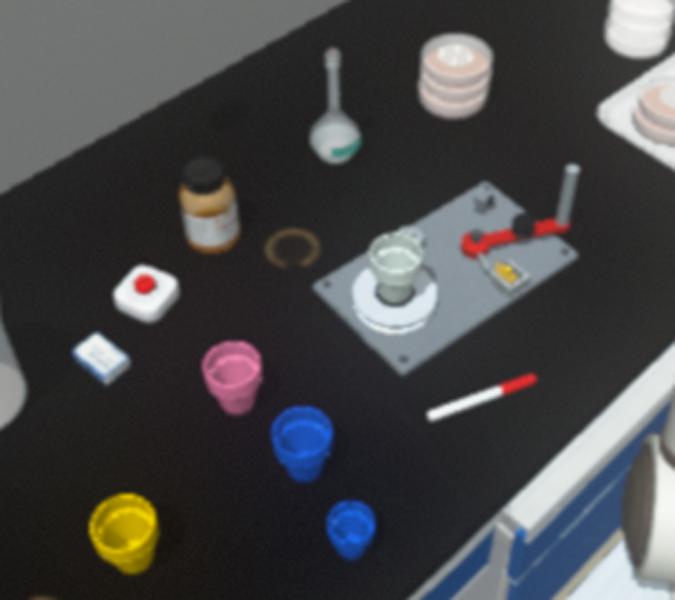

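View pics/t1.png

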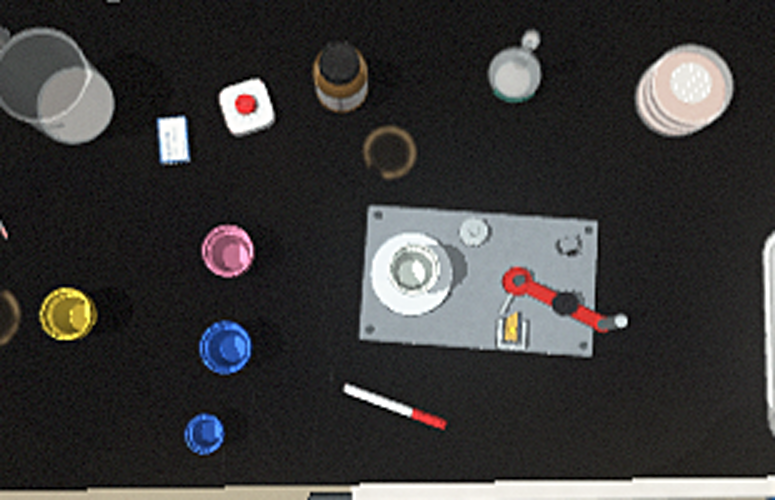

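The views show the larger blue cup at top-view pixel (220,259), yellow at (157,246), white cup at (295,227) and post top at (378,248). I'm leaving the pink cup and the small blue one. Next I fit the shapes.

```bash
cat > h.py <<'E'
from station import sense, capture, r, masks_of
import cv2,numpy as np
from scipy.optimize import least_squares
def proj(p,X):
    T=np.array(p["T"]);f=210/np.tan(np.radians(p["vfov"]/2))
    c=(np.atleast_2d(X)-T[:3,3])@T[:3,:3]
    return np.c_[p["cx"]+f*c[:,0]/c[:,2],p["cy"]+f*c[:,1]/c[:,2]]
def ray(p,uv,z):
    T=np.array(p["T"]);f=210/np.tan(np.radians(p["vfov"]/2))
    d=T[:3,:3]@np.array([(uv[0]-p["cx"])/f,(uv[1]-p["cy"])/f,1]);o=T[:3,3]
    return o+d*(z-o[2])/d[2]
a=np.linspace(0,2*np.pi,60,endpoint=False)
def ringpts(R,z): return np.c_[R*np.cos(a),R*np.sin(a),0*a+z]
CUP=np.vstack([ringpts(.018,0),ringpts(.026,.046),ringpts(.030,.046),ringpts(.030,.070)])
def sil(p,X):
    h=cv2.convexHull(proj(p,X).astype(np.float32)).reshape(-1,2)
    m=cv2.moments(h);return np.array([m["m10"]/m["m00"],m["m01"]/m["m00"]]),m["m00"]
def fit(ps,cs,shape=CUP,x0=(.5,0,0),fixz=None):
    def e(q):
        q=np.r_[q[:2],q[2] if fixz is None else fixz]
        return np.concatenate([sil(p,shape+q)[0]-c for p,c in zip(ps,cs)])
    s=least_squares(e,x0 if fixz is None else x0[:2],diff_step=1e-4);return s.x,s.fun
def colmask(p,lo,hi,box):
    hsv=cv2.cvtColor(p["color"],cv2.COLOR_RGB2HSV)
    m=cv2.inRange(hsv,lo,hi);z=np.zeros_like(m);x,y,w,h=box;z[y:y+h,x:x+w]=m[y:y+h,x:x+w]
    n,l,st,ce=cv2.connectedComponentsWithStats(z)
    k=1+np.argmax(st[1:,4]);h=cv2.convexHull(np.argwhere(l==k)[:,::-1].astype(np.float32));m=cv2.moments(h)
    return np.array([m["m10"]/m["m00"],m["m01"]/m["m00"]]),m["m00"]
E
python3 - <<'E'
from h import *
s=capture("scene");t=capture("top");P=[s,t]
for n,lo,hi,bx in [("blue",(100,100,40),(130,255,255),[(232,264,36,44),(203,242,34,34)]),("yellow",(18,90,40),(38,255,255),[(158,300,40,44),(138,230,36,34)])]:
    c=[colmask(p,lo,hi,b) for p,b in zip(P,bx)];cs=[k[0] for k in c]
    x,f=fit(P,cs);x2,f2=fit(P,cs,fixz=0)
    print(n,x.round(4),f.round(2),x2.round(4),f2.round(2),[k[1] for k in c],[sil(p,CUP+np.r_[x2,0])[1] for p in P])
    print(cs)
cs=[]
for p in P:
    m=masks_of(p,"white_cup")[0]["pixels"];h=cv2.moments(cv2.convexHull(np.argwhere(m)[:,::-1].astype(np.float32)));cs.append(np.array([h["m10"],h["m01"]])/h["m00"])
print("white",fit(P,cs,x0=(.6,0,.03)),fit(P,cs,fixz=.03),cs)
# plate
crop=np.array([[370,206],[597,219],[592,356],[360,341]])/2.5+[130,120]-.3
W=np.array([ray(t,c,.012) for c in crop]);print(W.round(4))
# grey-plate mask by minAreaRect, both views
for p,n in zip(P,"st"):
    ms=masks_of(p,"spinner")
    b=ms[0]["pixels"];
    v,u=np.nonzero(b);pts=np.array([ray(p,(i,j),.012)[:2] for i,j in zip(u,v)],np.float32)
    print(n,cv2.minAreaRect(pts*1000))
cs=np.array([[317,289],[485,183],[578,257],[403,374]])/2.5+[130,110]-.3
print(np.array([ray(s,c,.012) for c in cs]).round(4))
# post top from both views, triangulate
o=[];d=[]
for p,c in zip(P,[(572/2.5+130-.3,168/2.5+110-.3),(621/2.5+130-.3,321/2.5+120-.3)]):
    A=ray(p,c,0);B=ray(p,c,.2);o.append(A);d.append((B-A)/np.linalg.norm(B-A))
M=sum(np.eye(3)-np.outer(x,x) for x in d);print("posttop",np.linalg.solve(M,sum((np.eye(3)-np.outer(x,x))@y for x,y in zip(d,o))))
E
```

```text
blue [0.4342 0.2197 0.0032] [-0.11 -0.01  0.09  0.1 ] [0.435  0.2193] [-0.14  0.38  0.38 -0.15] [632.5, 354.5] [556.5443425346166, 345.29329095978756]
[array([250.62951252, 286.47193676]), array([219.64833098, 258.49835449])]
yellow [0.4778 0.4089 0.0037] [ 0.09  0.02 -0.08 -0.08] [0.4789 0.4089] [ 0.06  0.45  0.29 -0.4 ] [754.5, 371.5] [647.6338569393847, 366.30690123094246]
[array([179.6646786 , 322.44444444]), array([156.61686855, 245.20951099])]
white (array([ 0.52087528, -0.00258171,  0.0338176 ]), array([ 0.31768508,  0.03124321, -0.21711058, -0.24227969])) (array([ 0.52193174, -0.00358336]), array([ 0.27520269,  0.52706577,  0.07298163, -0.48959073])) [array([287.18095238, 215.89444444]), array([294.6377858, 227.188929 ])]
[[ 0.6078  0.0449  0.012 ]
 [ 0.5854 -0.2387  0.012 ]
 [ 0.4155 -0.2242  0.012 ]
 [ 0.4394  0.0606  0.012 ]]
s ((509.95306396484375, -140.29046630859375), (404.3411560058594, 177.22291564941406), 85.03872680664062)
t ((509.7785339355469, -106.47047424316406), (325.00115966796875, 169.3925018310547), 84.72775268554688)
[[ 0.6013  0.0474  0.012 ]
 [ 0.581  -0.2364  0.012 ]
 [ 0.4127 -0.2197  0.012 ]
 [ 0.4408  0.063   0.012 ]]
posttop [ 0.45396991 -0.23401931  0.12626677]
```

Everything agrees: post top z is about 0.126 measured against 0.124 stated, plate yaw is about -4.8°, and cup bases come out near z = 0. I'll start moving, squaring the tool to the world axes on the way.

{"name": "apply_moves", "arguments": {"steps": [[[1,0,0,0,0,0,0.126],[1,0,0,0,0,0,0.126],[1,0,0,0,0,0,0.127],[1,-23,50,0,0,0,0],[1,-23,50,0,0,0,0],[1,-23,50,0,0,0,0],[1,-23,50,0,0,0,0],[1,-23,50,0,0,0,0],[1,-23,50,0,0,0,0],[1,-23,50,0,0,0,0],[1,-23,50,0,0,0,0],[1,-23,50,0,0,0,0]]]}}

```text
time_s: 2.9
tcp_pos: [0.4388, -0.129, 0.2401]
ee_rot: [[-1.0, -0.0, 0.001], [-0.0, 1.0, -0.0], [-0.001, -0.0, -1.0]]
wrist_force: [0.7, -0.1, 0.2]
gripper_width: 1.005
```

{"name": "apply_moves", "arguments": {"steps": [[[1,1,50,0,0,0,0],[1,1,50,0,0,0,0],[1,1,50,0,0,0,0],[1,1,50,0,0,0,0],[1,0,50,0,0,0,0],[1,0,50,0,0,0,0],[1,0,49,0,0,0,0],[1,0,0,40,0,0,0],[1,0,0,40,0,0,0],[1,0,0,30,0,0,0],[1,0,0,20,0,0,0],[1,0,0,0,0,0,0]]]}}

```text
time_s: 4.4
tcp_pos: [0.4336, 0.2176, 0.1084]
ee_rot: [[-1.0, 0.0, -0.003], [0.0, 1.0, -0.003], [0.003, -0.003, -1.0]]
wrist_force: [0.7, -0.5, -0.3]
gripper_width: 1.0
```

Run:
```python
from h import *
s=capture("scene");t=capture("top");print(sense()["tcp_pos"])
a=s["color"][200:350,150:330,::-1];b=t["color"][170:320,130:310,::-1]
cv2.imwrite("pics/c2.png",cv2.resize(np.hstack([a,b]),None,fx=2.2,fy=2.2,interpolation=cv2.INTER_CUBIC))
```

```text
[0.43483406 0.21867079 0.11026197]
```

View pics/c2.png

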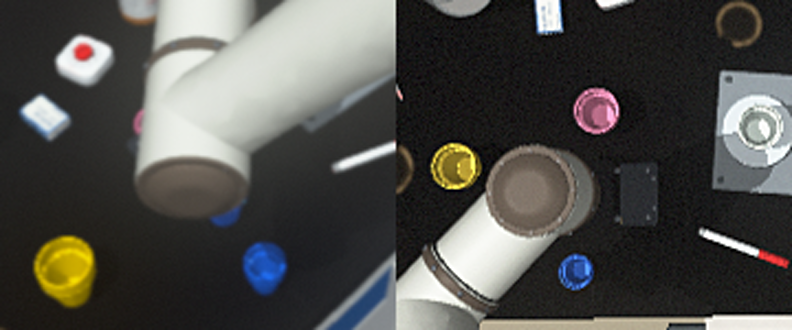

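The arm hides the blue cup and nothing else has moved. I'll descend, grip the collar and lift.

{"name": "apply_moves", "arguments": {"steps": [[[1,0,0,20,0,0,0],[1,0,0,15,0,0,0],[1,0,0,10,0,0,0],[1,0,0,0,0,0,0],[0.5,0,0,0,0,0,0],[0.5,0,0,0,0,0,0],[0.5,0,0,0,0,0,0],[0.5,0,0,0,0,0,0],[0.5,0,0,0,0,0,0],[0.5,0,0,-20,0,0,0],[0.5,0,0,-40,0,0,0],[0.5,0,0,0,0,0,0]]]}}

```text
time_s: 6.0
tcp_pos: [0.4357, 0.2196, 0.1271]
ee_rot: [[-1.0, -0.0, 0.005], [-0.0, 1.0, 0.004], [-0.005, 0.004, -1.0]]
wrist_force: [0.0, 0.2, -1.5]
gripper_width: 0.686
```

{"name": "apply_moves", "arguments": {"steps": [[[0.5,0,0,-45,0,0,0],[0.5,0,0,-45,0,0,0],[0.5,-17,-45,0,0,0,0],[0.5,-17,-45,0,0,0,0],[0.5,-17,-45,0,0,0,0],[0.5,-17,-45,0,0,0,0],[0.5,-16,-43,0,0,0,0],[0.5,0,0,0,0,0,0],[0.5,0,0,20,0,0,0],[0.5,0,0,15,0,0,0],[0.5,0,0,0,0,0,0],[0.5,0,0,0,0,0,0]]]}}

```text
time_s: 7.5
tcp_pos: [0.5185, -0.0043, 0.1799]
ee_rot: [[-1.0, -0.001, 0.001], [-0.001, 1.0, -0.0], [-0.001, -0.0, -1.0]]
wrist_force: [0.8, 0.5, -0.4]
gripper_width: 0.684
```

Run:
```python
from h import *
s=capture("scene");t=capture("top");print(sense()["tcp_pos"])
a=s["color"][150:270,230:380,::-1];b=t["color"][170:290,220:370,::-1]
cv2.imwrite("pics/c3.png",cv2.resize(np.hstack([a,b]),None,fx=2.6,fy=2.6,interpolation=cv2.INTER_CUBIC))
```

```text
[ 0.5186634  -0.00431398  0.18024229]
```

View pics/c3.png

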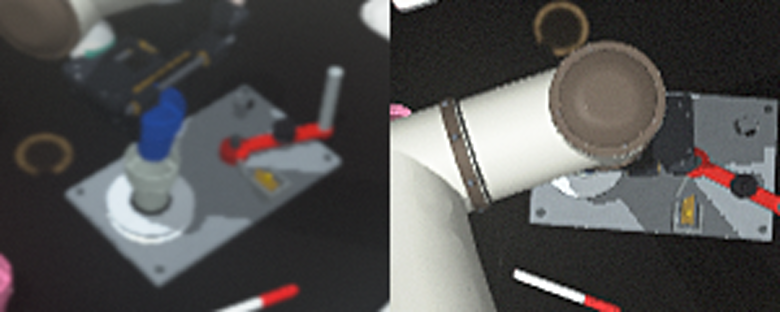

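The blue cup's foot is over the white cup's mouth (left view, about (155,155) against (152,165)), and the lean matches the camera's verticals. Lowering it now.

{"name": "apply_moves", "arguments": {"steps": [[[0.5,-1,1,15,0,0,0],[0.5,0,0,15,0,0,0],[0.5,0,0,10,0,0,0],[0.5,0,0,8,0,0,0],[0.5,0,0,6,0,0,0],[0.5,0,0,3,0,0,0],[0.5,0,0,2,0,0,0],[0.5,0,0,0,0,0,0]]]}}

```text
time_s: 8.6
tcp_pos: [0.5194, -0.0037, 0.1207]
ee_rot: [[-1.0, 0.0, 0.0], [0.0, 1.0, 0.0], [-0.0, 0.0, -1.0]]
wrist_force: [0.6, -0.2, -1.4]
gripper_width: 0.684
```

{"name": "apply_moves", "arguments": {"steps": [[[0.5,0,0,1.5,0,0,0],[0.5,0,0,1,0,0,0],[0.5,0,0,0,0,0,0]]]}}

```text
time_s: 8.98
tcp_pos: [0.5198, -0.0038, 0.1189]
ee_rot: [[-1.0, -0.0, 0.001], [-0.0, 1.0, -0.0], [-0.001, -0.0, -1.0]]
wrist_force: [-0.2, -1.1, 4.3]
gripper_width: 0.684
```

Contact came at z = 0.119, the height expected for fully home. I'll release, rise and go toward yellow.

{"name": "apply_moves", "arguments": {"steps": [[[0.9,0,0,0,0,0,0],[0.9,0,0,0,0,0,0],[0.9,0,0,0,0,0,0],[0.9,0,0,-20,0,0,0],[0.9,0,0,-40,0,0,0],[0.9,0,0,-40,0,0,0],[0.9,7,59,0,0,0,0],[0.9,7,59,0,0,0,0],[0.9,7,59,0,0,0,0],[0.9,7,59,0,0,0,0],[0.9,7,59,0,0,0,0],[0.9,6,58,0,0,0,0]]]}}

```text
time_s: 10.48
tcp_pos: [0.4776, 0.3512, 0.2178]
ee_rot: [[-1.0, -0.0, -0.0], [-0.0, 1.0, -0.0], [0.0, -0.0, -1.0]]
wrist_force: [1.5, 0.8, -0.1]
gripper_width: 0.9
```

{"name": "apply_moves", "arguments": {"steps": [[[0.9,0,59,0,0,0,0],[0.9,0,0,0,0,0,0]]]}}

```text
time_s: 10.72
tcp_pos: [0.4775, 0.412, 0.2164]
ee_rot: [[-1.0, -0.004, -0.001], [-0.004, 1.0, -0.001], [0.001, -0.001, -1.0]]
wrist_force: [-0.6, -0.3, -0.2]
gripper_width: 0.899
```

Run:
```python
from h import *
s=capture("scene");t=capture("top");q=sense();print(q["tcp_pos"],q["time_s"],q["gripper_width"])
for p,b in [(s,(265,170,60,70)),(t,(275,200,45,50))]:
    try: print(colmask(p,(100,100,40),(130,255,255),b))
    except Exception as e: print(e)
    print(sil(p,CUP[120:]+[.5195,-.0035,.054]))
a=s["color"][150:350,130:330,::-1];b=t["color"][150:350,130:330,::-1]
cv2.imwrite("pics/c4.png",cv2.resize(np.hstack([a,b]),None,fx=2,fy=2,interpolation=cv2.INTER_CUBIC))
```

```text
[0.47775724 0.40855343 0.21699502] 10.825 0.8972854200313082
attempt to get argmax of an empty sequence
(array([288.29172121, 208.63111861]), 386.46692195604555)
(array([295.12871795, 226.72051282]), 325.0)
(array([294.99332243, 226.77451784]), 361.1947162733413)
```

View pics/c4.png

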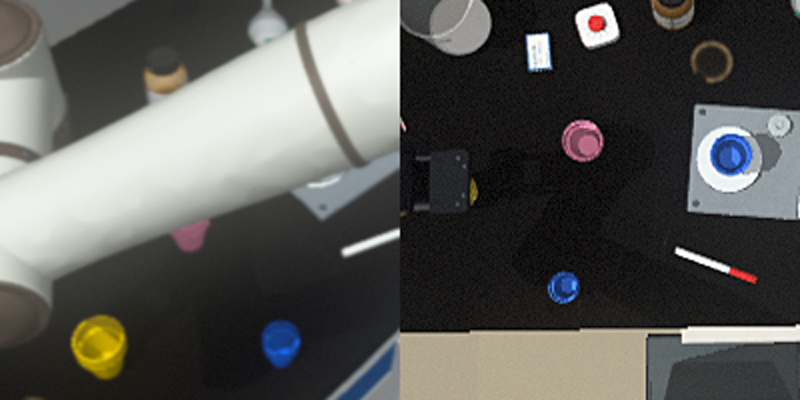

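The blue cup is seated: its top-view silhouette is within 0.15 px of the model at (0.5195, -0.0035). Descending on yellow.

{"name": "apply_moves", "arguments": {"steps": [[[0.9,0,0,45,0,0,0],[0.9,0,0,45,0,0,0],[0.9,0,0,30,0,0,0],[0.9,0,0,20,0,0,0],[0.9,0,0,12,0,0,0],[0.9,0,0,0,0,0,0],[0.5,0,0,0,0,0,0],[0.5,0,0,0,0,0,0],[0.5,0,0,0,0,0,0],[0.5,0,0,0,0,0,0],[0.5,0,0,0,0,0,0]]]}}

```text
time_s: 12.2
tcp_pos: [0.4787, 0.4088, 0.0669]
ee_rot: [[-1.0, -0.0, 0.001], [-0.0, 1.0, 0.001], [-0.001, 0.001, -1.0]]
wrist_force: [-0.5, 0.2, 3.8]
gripper_width: 0.69
```

{"name": "apply_moves", "arguments": {"steps": [[[0.5,0,0,-20,0,0,0],[0.5,0,0,-40,0,0,0],[0.5,0,0,-50,0,0,0],[0.5,0,0,-50,0,0,0],[0.5,0,0,0,0,0,0]]]}}

```text
time_s: 12.82
tcp_pos: [0.4797, 0.4098, 0.2309]
ee_rot: [[-1.0, -0.0, 0.006], [-0.0, 1.0, 0.007], [-0.006, 0.007, -1.0]]
wrist_force: [-0.0, -0.5, -1.4]
gripper_width: 0.69
```

{"name": "apply_moves", "arguments": {"steps": [[[0.5,-5,-50,0,0,0,0],[0.5,-5,-50,0,0,0,0],[0.5,-5,-50,0,0,0,0],[0.5,-5,-50,0,0,0,0],[0.5,-5,-50,0,0,0,0],[0.5,-5,-50,0,0,0,0],[0.5,-5,-50,0,0,0,0],[0.5,-6,-62,0,0,0,0],[0.5,0,0,0,0,0,0],[0.5,0,0,0,0,0,0]]]}}

```text
time_s: 14.08
tcp_pos: [0.5187, -0.0039, 0.225]
ee_rot: [[-1.0, 0.001, -0.002], [0.001, 1.0, 0.0], [0.002, 0.0, -1.0]]
wrist_force: [-0.7, 0.8, -0.1]
gripper_width: 0.692
```

Down to about 0.146.

{"name": "apply_moves", "arguments": {"steps": [[[0.5,0,0,20,0,0,0],[0.5,0,0,20,0,0,0],[0.5,0,0,15,0,0,0],[0.5,0,0,10,0,0,0],[0.5,0,0,8,0,0,0],[0.5,0,0,4,0,0,0],[0.5,0,0,2,0,0,0],[0.5,0,0,0,0,0,0],[0.5,0,0,0,0,0,0]]]}}

```text
time_s: 15.2
tcp_pos: [0.5195, -0.0038, 0.1474]
ee_rot: [[-1.0, 0.0, 0.001], [0.0, 1.0, 0.0], [-0.001, 0.0, -1.0]]
wrist_force: [0.4, 0.2, -0.7]
gripper_width: 0.687
```

{"name": "apply_moves", "arguments": {"steps": [[[0.5,0,0,1,0,0,0],[0.5,0,0,1,0,0,0],[0.5,0,0,1,0,0,0],[0.5,0,0,0,0,0,0]]]}}

```text
time_s: 15.7
tcp_pos: [0.5198, -0.0039, 0.1449]
ee_rot: [[-1.0, -0.0, 0.001], [-0.0, 1.0, -0.0], [-0.001, -0.0, -1.0]]
wrist_force: [-0.2, -0.8, 4.6]
gripper_width: 0.69
```

Contact is at home height again. I'll release, rise and back off toward the post so the cameras can check.

{"name": "apply_moves", "arguments": {"steps": [[[0.9,0,0,0,0,0,0],[0.9,0,0,0,0,0,0],[0.9,0,0,0,0,0,0],[0.9,0,0,-20,0,0,0],[0.9,0,0,-40,0,0,0],[0.9,0,0,-40,0,0,0],[0.9,12,-45,0,0,0,0.16],[0.9,12,-45,0,0,0,0.16],[0.9,12,-45,0,0,0,0.16],[0.9,12,-45,0,0,0,0.16],[0.9,0,0,0,0,0,0]]]}}

```text
time_s: 17.08
tcp_pos: [0.4292, -0.166, 0.2439]
ee_rot: [[-0.8, 0.601, -0.001], [0.601, 0.8, 0.0], [0.001, -0.0, -1.0]]
wrist_force: [0.2, -0.1, 1.1]
gripper_width: 0.897
```

Run:
```python
from h import *
s=capture("scene");t=capture("top");q=sense();print(q["tcp_pos"],q["ee_rot"].round(3),q["time_s"],q["joints"].round(1))
for p,b in [(s,(265,170,50,60)),(t,(275,200,45,50))]:
    for lo,hi in (((18,90,40),(38,255,255)),((100,100,40),(130,255,255))):
        try: print(colmask(p,lo,hi,b))
        except Exception as e: print(e)
    print(sil(p,CUP[120:]+[.5195,-.0035,.078]))
a=s["color"][150:270,230:380,::-1];b=t["color"][170:290,250:400,::-1]
cv2.imwrite("pics/c5.png",cv2.resize(np.hstack([a,b]),None,fx=2.6,fy=2.6,interpolation=cv2.INTER_CUBIC))
```

```text
[ 0.43124242 -0.16471486  0.24411118] [[-0.802  0.597  0.001]
 [ 0.597  0.802  0.   ]
 [-0.     0.    -1.   ]] 17.175 [  -0.7    5.7  -21.    -0.   -63.3 -126. ]
(array([288.27340824, 201.30129005]), 400.5)
(array([288.0819209 , 213.76412429]), 118.0)
(array([288.47156826, 202.78312742]), 396.82647057715803)
(array([295.47180451, 224.16102757]), 266.0)
attempt to get argmax of an empty sequence
(array([295.29498544, 225.98755475]), 377.1339666193817)
```

View pics/c5.png

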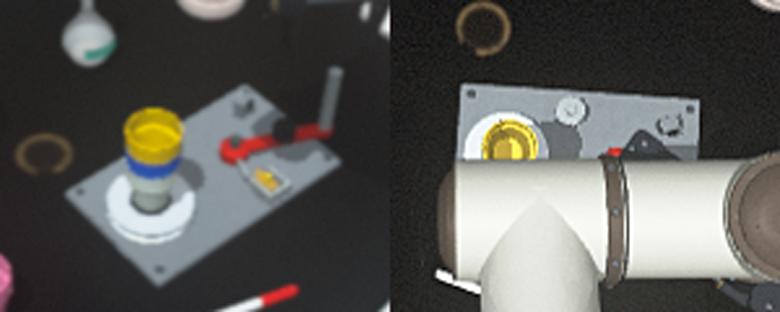

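The stack stands upright with even bands. I'll check the band edges numerically while turning the tool to the post's tangent.

{"name": "apply_moves", "arguments": {"steps": [[[0.9,0,0,0,0,0,-0.173],[0.9,0,0,0,0,0,-0.173],[0.9,0,0,0,0,0,-0.173],[0.9,0,0,0,0,0,-0.173],[0.9,0,0,0,0,0,-0.173],[0.9,0,0,0,0,0,-0.173],[0.9,0,0,0,0,0,-0.173],[0.9,0,0,0,0,0,-0.173],[0.9,0,0,0,0,0,-0.173],[0.9,0,0,0,0,0,-0.173],[0.9,0,0,0,0,0,0]]]}}

```text
time_s: 18.55
tcp_pos: [0.432, -0.1637, 0.2438]
ee_rot: [[-0.463, -0.887, -0.0], [-0.887, 0.463, 0.0], [-0.0, 0.0, -1.0]]
wrist_force: [0.0, 0.8, 0.1]
gripper_width: 0.903
```

Run:
```python
from h import *
s=capture("scene");q=sense();R=q["ee_rot"];print(q["tcp_pos"],R.round(3),q["time_s"],q["joints"].round(1))
print("to post, tool:",(R.T@(np.array([.4535,-.2343,.106])-q["tcp_pos"])*1000).round(1))
hsv=cv2.cvtColor(s["color"],cv2.COLOR_RGB2HSV)
for v in range(184,236): print(v,*[tuple(int(k) for k in hsv[v,u]) for u in (286,289)])
T=np.array(s["T"]);d=T[:2,3]-[.5195,-.0035];d/=np.linalg.norm(d)
for z,rr in((.148,.03),(.124,.03),(.100,.03),(.076,.03),(.076,.026),(.03,.018)):print(z,proj(s,[.5195+d[0]*rr,-.0035+d[1]*rr,z]).round(1))
print("back rim",proj(s,[.5195-d[0]*.03,-.0035-d[1]*.03,.148]))
```

```text
[ 0.43187113 -0.16385644  0.2438276 ] [[-0.464 -0.886 -0.   ]
 [-0.886  0.464  0.   ]
 [ 0.     0.    -1.   ]] 18.6 [ -0.5   5.7 -20.9  -0.  -63.3 -27.1]
to post, tool: [ 52.4 -51.9 137.8]
184 (23, 24, 43) (23, 24, 42)
185 (23, 24, 42) (23, 24, 42)
186 (10, 19, 41) (23, 25, 41)
187 (30, 18, 42) (30, 12, 42)
188 (23, 25, 41) (20, 18, 43)
189 (23, 23, 44) (24, 30, 43)
190 (20, 49, 47) (24, 51, 50)
191 (24, 179, 108) (25, 185, 120)
192 (25, 240, 181) (26, 255, 197)
193 (25, 249, 185) (26, 255, 191)
194 (25, 236, 174) (26, 248, 180)
195 (25, 246, 172) (26, 248, 181)
196 (25, 240, 174) (25, 255, 186)
197 (25, 255, 194) (26, 255, 212)
198 (26, 255, 227) (26, 255, 231)
199 (26, 255, 226) (26, 255, 220)
200 (25, 255, 211) (26, 255, 208)
201 (25, 255, 200) (25, 255, 206)
202 (26, 255, 199) (26, 255, 207)
203 (25, 255, 200) (26, 255, 207)
204 (25, 255, 200) (25, 255, 208)
205 (26, 255, 204) (25, 255, 207)
206 (25, 255, 215) (26, 255, 214)
207 (26, 255, 206) (26, 255, 222)
208 (25, 247, 192) (26, 255, 202)
209 (25, 239, 186) (25, 237, 184)
210 (25, 240, 185) (25, 231, 180)
211 (25, 217, 183) (2
[... 279 characters left out ...]
(105, 51, 171)
220 (82, 21, 181) (85, 19, 174)
221 (80, 21, 185) (78, 19, 178)
222 (79, 19, 185) (76, 18, 181)
223 (77, 20, 183) (76, 18, 183)
224 (76, 21, 159) (79, 18, 160)
225 (81, 17, 148) (78, 18, 142)
226 (76, 21, 156) (78, 21, 146)
227 (78, 21, 158) (79, 19, 149)
228 (78, 19, 158) (79, 19, 149)
229 (78, 20, 155) (76, 19, 145)
230 (81, 19, 135) (77, 18, 127)
231 (90, 13, 100) (90, 16, 95)
232 (103, 29, 142) (101, 26, 137)
233 (99, 26, 222) (101, 26, 220)
234 (101, 17, 239) (100, 16, 238)
235 (102, 16, 241) (101, 17, 240)
0.148 [[288.3 207.8]]
0.124 [[288.1 213.7]]
0.1 [[288.  219.4]]
0.076 [[287.8 225. ]]
0.076 [[287.8 223.9]]
0.03 [[287.6 232. ]]
back rim [[288.79471785 191.96186494]]
```

Measured band edges are 213/219/224 px against 213.7/219.4/225 expected, a constant offset, so all the cups are home. Now the post.

{"name": "apply_moves", "arguments": {"steps": [[[0.9,26,-26,0,0,0,0],[0.9,26,-26,0,0,0,0],[0.9,0,0,40,0,0,0],[0.9,0,0,40,0,0,0],[0.9,0,0,30,0,0,0],[0.9,0,0,18,0,0,0],[0.9,0,0,8,0,0,0],[0.9,0,0,0,0,0,0]]]}}

```text
time_s: 19.6
tcp_pos: [0.4535, -0.2345, 0.1079]
ee_rot: [[-0.463, -0.886, -0.001], [-0.886, 0.463, 0.0], [0.0, 0.001, -1.0]]
wrist_force: [0.5, 0.3, 0.0]
gripper_width: 0.901
```

Run:
```python
from h import *
s=capture("scene");t=capture("top");q=sense();print(q["tcp_pos"],q["time_s"])
a=s["color"][130:250,260:410,::-1];b=t["color"][170:290,290:440,::-1]
cv2.imwrite("pics/c6.png",cv2.resize(np.hstack([a,b]),None,fx=2.6,fy=2.6,interpolation=cv2.INTER_CUBIC))
```

```text
[ 0.45403814 -0.23478564  0.1088301 ] 19.7
```

View pics/c6.png

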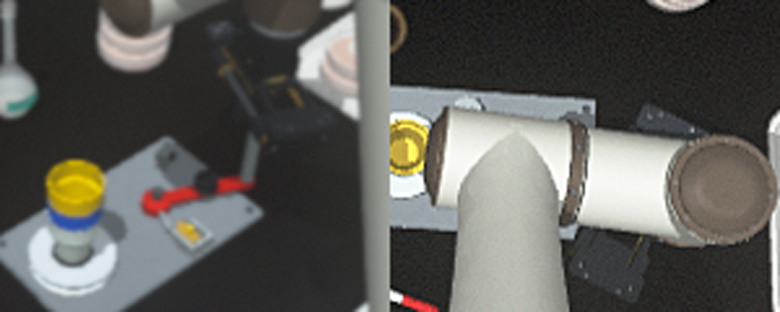

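The post's upper end is between the fingers (left view, about (250,140)). Closing on it.

{"name": "apply_moves", "arguments": {"steps": [[[0,0,0,0,0,0,0],[0,0,0,0,0,0,0],[0,0,0,0,0,0,0],[0,0,0,0,0,0,0],[0,0,0,0,0,0,0],[0,0,0,0,0,0,0],[0,0,0,0,0,0,0],[0,0,0,0,0,0,0]]]}}

```text
time_s: 20.7
tcp_pos: [0.4544, -0.2352, 0.1082]
ee_rot: [[-0.462, -0.887, 0.002], [-0.887, 0.462, -0.001], [-0.0, -0.003, -1.0]]
wrist_force: [3.4, -3.1, -3.0]
gripper_width: 0.166
```

Run:
```python
from h import *
q=sense();print(q["tcp_pos"],q["gripper_width"]*87,q["wrist_force"])
```

```text
[ 0.45437326 -0.23515302  0.10816136] 14.405583204671027 [ 3.36753971 -3.09058255 -2.96633599]
```

{"name": "apply_moves", "arguments": {"steps": [[[0,-0.6,-11.5,0,0,0,-0.1],[0,-0.6,-11.5,0,0,0,-0.1],[0,-0.6,-11.5,0,0,0,-0.1],[0,-0.6,-11.5,0,0,0,-0.1],[0,-0.6,-11.5,0,0,0,-0.1],[0,-0.6,-11.5,0,0,0,-0.1],[0,0,0,0,0,0,0]]]}}

```text
time_s: 21.58
tcp_pos: [0.5187, -0.2486, 0.1081]
ee_rot: [[0.119, -0.993, -0.005], [-0.993, -0.119, -0.002], [0.001, 0.005, -1.0]]
wrist_force: [-4.0, -6.9, 2.6]
gripper_width: 0.159
```

Run:
```python
from h import *
q=sense();d=q["tcp_pos"][:2]-[.5067,-.1328];print(q["tcp_pos"],q["wrist_force"],np.hypot(*d),np.degrees(np.arctan2(*d[::-1]))%360, q["ee_rot"].T@q["wrist_force"])
```

```text
[ 0.51871892 -0.24863743  0.10810875] [-4.04377615 -6.94058221  2.58046926] 0.11645928604970837 275.9236296969352 [ 6.41559479  4.8503596  -2.54887893]
```

{"name": "apply_moves", "arguments": {"steps": [[[0,0,-11.5,0,0,0,-0.1],[0,0,-8,0,0,0,-0.07],[0,0,0,0,0,0,0],[0,0,0,0,0,0,0]]]}}

```text
time_s: 22.08
tcp_pos: [0.5375, -0.2456, 0.1081]
ee_rot: [[0.284, -0.959, -0.004], [-0.959, -0.284, -0.002], [0.0, 0.005, -1.0]]
wrist_force: [-2.7, -8.6, 1.6]
gripper_width: 0.163
```

Run:
```python
from h import *
q=sense();d=q["tcp_pos"][:2]-[.5067,-.1328];print(q["tcp_pos"],q["wrist_force"],np.hypot(*d),np.radians(np.degrees(np.arctan2(*d[::-1]))%360-242.3), q["ee_rot"].T@q["wrist_force"],q["gripper_width"]*87)
```

```text
[ 0.53751936 -0.24561663  0.10813503] [-2.69875836 -8.62191397  1.55654988] 0.11695052152014074 0.7501305142638028 [ 7.50255699  5.04151931 -1.52913908] 14.144809276621721
```

{"name": "apply_moves", "arguments": {"steps": [[[0,1,-4,0,0,0,-0.03],[0,0.5,-3,0,0,0,-0.02],[0,0,0,0,0,0,0]]]}}

```text
time_s: 22.45
tcp_pos: [0.5438, -0.244, 0.1081]
ee_rot: [[0.331, -0.943, -0.007], [-0.943, -0.331, -0.0], [-0.002, 0.006, -1.0]]
wrist_force: [-5.2, -3.9, 3.4]
gripper_width: 0.165
```

```bash
cat > st.py <<'E'
from h import *
q=sense();d=q["tcp_pos"][:2]-[.5067,-.1328];print(q["tcp_pos"],np.hypot(*d),np.radians(np.degrees(np.arctan2(*d[::-1]))%360-242.3), q["ee_rot"].T@q["wrist_force"],q["gripper_width"]*87)
E
python3 st.py
```

```text
[ 0.54381521 -0.24402403  0.1080763 ] 0.11725324107766552 0.8055347136249873 [ 1.92509954  6.20068039 -3.3276541 ] 14.340543574648915
```

{"name": "apply_moves", "arguments": {"steps": [[[0,0,-2,0,0,0,0],[0,0,-2,0,0,0,0],[0,0,0,0,0,0,0]]]}}

```text
time_s: 22.82
tcp_pos: [0.5452, -0.2436, 0.108]
ee_rot: [[0.331, -0.943, -0.012], [-0.944, -0.331, -0.001], [-0.003, 0.012, -1.0]]
wrist_force: [-10.0, -6.7, 5.6]
gripper_width: 0.164
```

```bash
python3 st.py
```

```text
[ 0.54517152 -0.24355487  0.10799525] 0.11724631274049405 0.8177748167136348 [ 2.97237222 11.74030905 -5.46081994] 14.30462397282564
```

{"name": "apply_moves", "arguments": {"steps": [[[0,0,-2,0,0,0,0],[0,0,0,0,0,0,0],[0,0,0,0,0,0,0]]]}}

```text
time_s: 23.2
tcp_pos: [0.5454, -0.2434, 0.108]
ee_rot: [[0.331, -0.944, -0.015], [-0.944, -0.331, -0.001], [-0.004, 0.015, -1.0]]
wrist_force: [-13.5, -9.4, 6.7]
gripper_width: 0.164
```

```bash
python3 st.py
python3 - <<'E'
from h import *
s=capture("scene");t=capture("top")
a=s["color"][130:250,260:410,::-1];b=t["color"][170:290,290:440,::-1]
cv2.imwrite("pics/c7.png",cv2.resize(np.hstack([a,b]),None,fx=2.6,fy=2.6,interpolation=cv2.INTER_CUBIC))
E
```

```text
[ 0.54539376 -0.24344435  0.10798312] 0.1172151021442648 0.8198752404094815 [ 4.32236089 15.98000492 -6.47872599] 14.26069018228339
```

View pics/c7.png

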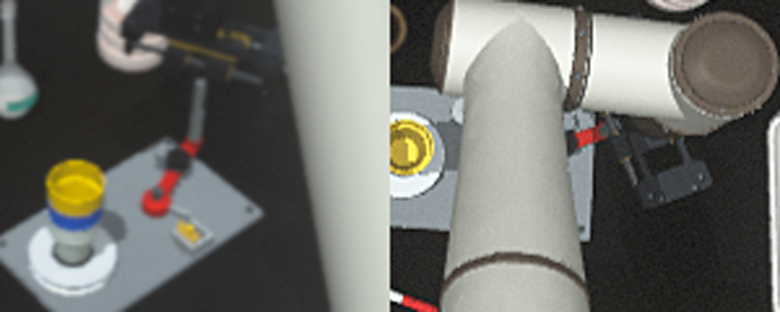

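The arm is against its stop: the last 2 mm of command moved it 0.2 mm, with 16 N on the post. The stack still stands straight, so I'm handing in.

```bash
python3 -c "
from station import r
print(r.finish_job())"
```

```text
the job is handed in; nothing more can be done
None
```

The job is handed in, at about 23 s of the 64 s allowed. The blue cup and then the yellow cup are nested in the white one. The gripper is still holding the tensioner post back against its stop.

- **Stack:** Both cups met resistance within about 1 mm of the fully-home height (tool at 0.119 m and 0.145 m). In the scene view, the edges between the cups sat within about 1 px of where fully nested cups should be. The top-view outline of the blue cup was within 0.15 px. The yellow cup's outline came out 1.5 px high in the scene view and was half hidden by the arm from above. I put the scene-view difference down to a constant camera offset, because every edge was shifted the same way. The last picture shows the stack straight.
- **Tensioner:** The measured swing was about 0.82 rad against a stop at 0.80; the difference is within the error of my pivot estimate. The last 2 mm of commanded push moved it only 0.2 mm, while the push rose to 16 N. The spring alone would give 8 N. I did not check the pawl separately, but the arm is well past the click at 0.53.
- **Bystanders:** The moves stayed clear of the bottle, the dishes, the small box, the pink cup and the small blue cup. I did not measure their positions again at the end.

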